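# Slide the tall battery box home in its charging bay and start the charge

### The job

Push the tall, heavy battery box across the bench into its charging bay until it sits square and fully home against the back stop; push it low near its base so that it slides and stays upright, never lifting it and not touching its carry handle. Then press the round push button on the charger beside the bay all the way down and let it go. Leave everything else on the bench where it is, including the rotary selector.

Things in the scene. Friction and masses are not known exactly. Their poses are not given: they have to be found in the camera images.
- battery: Tall upright grey battery box with black top and carry handle: 75 mm deep (x), 130 wide (y), 190 tall, loose, 1.5 to 2.2 kg. Starts on the robot's side of the bay, 80 to 120 mm short of home, within 15 mm and 0.2 rad of being lined up. Origin: centre of its underside; x points through the box to the bay, z up.
- push_face (a point): Point on the battery box's near face (the face towards the robot, to push on), at its middle, 20 mm above the bench. Friction with the bench is about 0.5 to 0.7: pushed higher than about 50 mm the box may tip, lower it slides, taking 7 to 16 N.
- carry_handle: The black bar handle on top of the battery box, 12 mm thick, 102 mm long along the box's y, rising 40 mm above its top. Origin: on the box's top face at its middle, 190 mm above the bench. Not to be touched.
- dock: The charging bay, fixed, without floor. Origin, on the bench: exactly where the battery's origin lies when fully home, axes then matching; x points into the bay. Back stop: plate 176 mm wide, 70 tall, 14 thick, front face at x = +37.5 mm. Side rails 25 mm tall, 10 thick, inner faces at y = -72 and +72 mm (7 mm clearance each side), straight from the stop to x = -9.5 mm.
- bay_mouth (a point): Middle of the bay's mouth, on the bench, 40 mm before the bay's origin (bay x = -40 mm). From x = -9.5 mm out to here the side rails flare outwards at 0.5 rad; the inner width at the mouth is about 170 mm.
- charger: The charger: a white box 90 mm (x) by 80 mm (y), 60 mm tall, fixed beside the bay, its centre about 156 mm to the left or right of the bay's centre line and 40 mm before the bay's origin (which side varies), turned as the bay is. The round push button is on its top. Origin: centre of its underside.
- start (a joint): The charger's push button: 0 m up, 0.006 m fully down; a spring returns it. Starts moving at about 1.5 N, fully down at 5 N. It must go at least 0.005 m down.
- start_top (a point): Centre of the push button's flat round top, 30 mm across, facing up, 78 mm above the bench when up. It moves with the button. The collar around it is 46 mm across, its top 72 mm above the bench.
- selector_box: A white box of the same size as the charger, on the other side of the bay, with a rotary selector (knob with a raised bar grip) on top, up to about 105 mm above the bench; fixed, not to be used. Origin: centre of its underside.
- selector (a joint): The rotary selector's angle, rad, 0 at the start; leave it.
- spool: Loose solder spool, aluminium, 54 mm across, 46 mm tall, upright. Origin: centre of its underside.
- flux_bottle: Loose white bottle, 42 mm across, 105 mm tall. Origin: centre of its underside.
- spray_can: Loose yellow spray can, 60 mm across, 190 mm tall. Origin: centre of its underside.
- screwdriver: Loose screwdriver, 170 mm long, lying along its x. Origin: under its middle.
- tin: Loose small steel bowl, 70 mm across, 45 mm tall. Origin: centre of its underside.
- multimeter: Loose red multimeter lying flat, 170 mm (x) by 82 mm (y), 34 mm thick. Origin: centre of its underside.

How it is judged:
By the outcome, as a careful person would: the job done as asked, in the order asked, and still so for the second after the job is handed in, with the robot touching nothing.
It also fails if it takes over 64 s, if anything falls off the work surface, if the arm or the gripper's body presses on something with over 40 N, if the wrist force passes 120 N, or if a joint passes its speed limit or range.

### The arm

A 6-joint arm with a two-finger parallel gripper is mounted at the origin on the work surface. World frame = base frame: x ahead of the robot, y to its left, z up, the work surface at z = 0. Lengths are in m, angles in rad, forces in N, time in s.
With the tool pointing down it reaches from about 0.325 to 0.775 m from the base axis. Payload 5.5 kg.
Tool frame: the origin (TCP) lies on the centre line of the jaws, within the pads' length; the fingertips stand 25 mm ahead of it and the grasp point (between the pads) lies 6 mm ahead of it; z points along the fingers, y is the line along which they close (so a half turn about z gives the same grasp; the last joint's range is limited). The gripper opens to 85 mm and grips with 20 to 120 N. Pads are 22 mm wide; open, the fingers measure 114 mm over their backs; the gripper's body (76 mm by 85 mm) begins 54 mm behind the grasp point. The pads swing forward as they close: fully open they stand 13 mm farther back than shut.
Start: joints at [-1.179, 0.091, 1.231, -0, 1.82, -0.057], TCP at [0.26, -0.541, 0.256] pointing down, gripper open.
Joint ranges: [-2.87, 2.87], [-0.86, 2.18], [0.17, 2.46], [-1.51, 4.65], [0.06, 2.69], [-2.65, 2.65]. Speed limits (rad/s): [2.57, 2.57, 3.01, 3.14, 3.14, 3.14].

### API

Orientations are given as a unit quaternion [x, y, z, w].
In Python, from rig import manip gives the robot as it stands.
- The arm moves only by the shell command python3 -m inch 'ROWS' [OPENING]. ROWS is JSON, a list of rows, each an object with "dp": the shift along the tool's x, y, z scaled (see below), a list of three; "angular": the turn, a rotation vector about the tool's x, y, z scaled (see below), a list of three. In form: [{"dp": [x, y, z], "angular": [wx, wy, wz]}, ...]. A call has exactly 8 rows; each row shifts and turns the commanded pose from where the row before left it, along the tool's axes as they then stand; what a row does not reach is not made up. The controller multiplies each number of a shift by 50 mm and each number of a turn by 360 degrees. A row lasts 1/8 s, in which the tool goes at most 62.5 mm and 10.7 degrees, less where a joint would pass 70% of its speed; a pose out of reach is approached as far as the arm can. A call with a number of a shift or a turn outside -1 to 1 is refused whole. A call with a gripper value outside its range is refused whole. OPENING is the opening, from -1 (shut) to 1 (fully open), so that 0 is half open, set as the call begins (- or left out, the last holds). The fingers move at their own pace and stop on an object; the grip force is fixed at half the most. Time passes only in rows, so rows that do not move let the fingers close, or fill a call up. It gives the time, the measured TCP pose, the force, the opening and the grip force at its end, in the units of the state.
- manip.get_state(): the state, without advancing time (a new reading comes with each control period).
- manip.read_camera(name): name is "side" or "top" or "wrist"; returns a dict with "frame" (384x512x3 uint8, blue, green, red), "fx", "fy", "cx", "cy" (pixels), "eye" and "orientation" of the camera in the world; the wrist camera has in their place "T_tool_cam" (4x4, takes a point from camera to tool coordinates, whose origin is the TCP and whose axes are the flange's). Camera axes: x right, y up, looking along -z (the intrinsics and any distortion apply to the point x, -y, -z); pixel columns grow to the right and rows downward; lengths in m; the calibration is good to about 2 mm. A picture is of the moment at which its call begins: read the wrist's pose just before it. There is no depth.
- manip.job_done(): hands the job in; it is judged then, once.
The state is a dict: "t": time; "qpos": joint angles; "joint_vel": joint speeds; "effort": joint torques, N m; "eef_pos": TCP position; "tcp_rot": TCP orientation; "ft_force": force on the tool from outside, world axes, zero at the start; "moment": the same for the moment, N m; "gripper_width": finger opening in m; "grasp_force": force on a finger pad.
Only numpy, scipy, OpenCV 4.12 (cv2) and the standard library are available. Lean on these libraries where they do the work, as an engineer would, in place of code of your own. Each camera call takes 0.05 s, during which the arm holds its last target. There are 200 camera calls.

## Working session

There is one attempt and no reset: what is moved stays moved. The work goes in short steps, Python scripts to look and compute and a shell command to move; the robot and the scene stay as the last step left them, time stands still between calls to the robot, and variables do not carry over. Pictures are saved under pics/ and viewed, at most 10 in all, crops included, and the job is handed in when it is done.

```bash
mkdir -p pics; ls; python3 - <<'E'
from rig import manip
import cv2
print(manip.get_state())
for n in("top","side"):
    c=manip.read_camera(n);cv2.imwrite(f"pics/{n}0.png",c["frame"]);print({k:v for k,v in c.items() if k!="frame"})
E
```

```text
pics
{'t': 0.0, 'qpos': array([-1.17867095e+00,  9.18665053e-02,  1.23190797e+00,  3.93847802e-05,
        1.81981938e+00, -5.67129369e-02]), 'joint_vel': array([-0.00151167,  0.00030163,  0.00074509,  0.00233343,  0.00143567,
        0.00036084]), 'effort': array([-9.84211256e-04, -4.58722723e+01, -4.18031466e+01, -1.54864624e-04,
        1.14567528e-02, -5.77542733e-05]), 'eef_pos': array([ 0.26026009, -0.54034335,  0.25513379]), 'tcp_rot': array([ 9.74921968e-01,  2.22544726e-01, -1.48199645e-04, -9.89749923e-04]), 'ft_force': array([0.34749674, 0.42317838, 0.59456432]), 'moment': array([-0.00383674, -0.0041786 ,  0.03841943]), 'grasp_force': 0.0, 'gripper_width': 0.08515879919122032}
{'fx': 346.9654061323289, 'fy': 346.9654061323289, 'cx': 255.03108233409492, 'cy': 192.40426933305258, 'eye': array([0.31766254, 0.01720307, 1.09053531]), 'orientation': array([ 0.08897111, -0.08165016, -0.65095913,  0.7494462 ])}
{'fx': 456.34037489672403, 'fy': 456.34037489672403, 'cx': 258.4967899610976, 'cy': 191.68039145263106, 'eye': array([0.48836891, 1.01022133, 0.92016787]), 'orientation': array([-0.00195801,  0.43968824,  0.89785779, -0.02284305])}
```

View pics/top0.png

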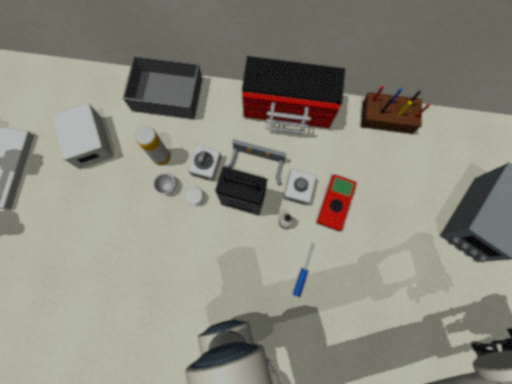

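View pics/side0.png

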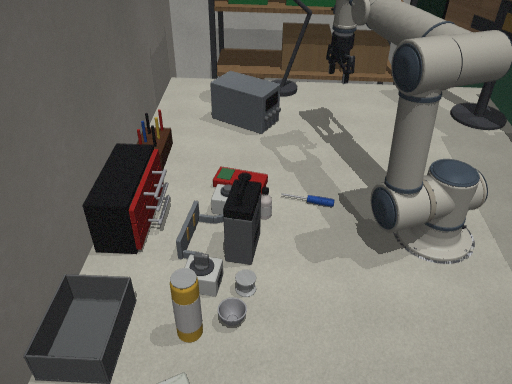

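The top view shows the battery at (241,190), the bay at (258,152), the white boxes at (205,163) and (300,186), the spool at (195,197) and the bottle at (287,221). I'll zoom in for detail.

```bash
python3 - <<'E'
import cv2
a=cv2.imread("pics/top0.png")[125:245,145:345]; cv2.imwrite("pics/topz.png",cv2.resize(a,(800,480),interpolation=cv2.INTER_CUBIC))
a=cv2.imread("pics/side0.png")[165:300,160:340]; cv2.imwrite("pics/sidez.png",cv2.resize(a,(800,600),interpolation=cv2.INTER_CUBIC))
E
```

```text
(no output)
```

View pics/topz.png

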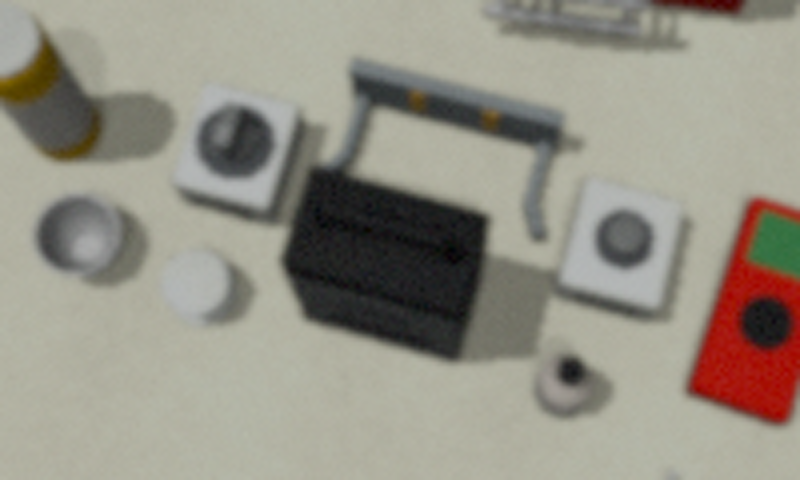

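View pics/sidez.png

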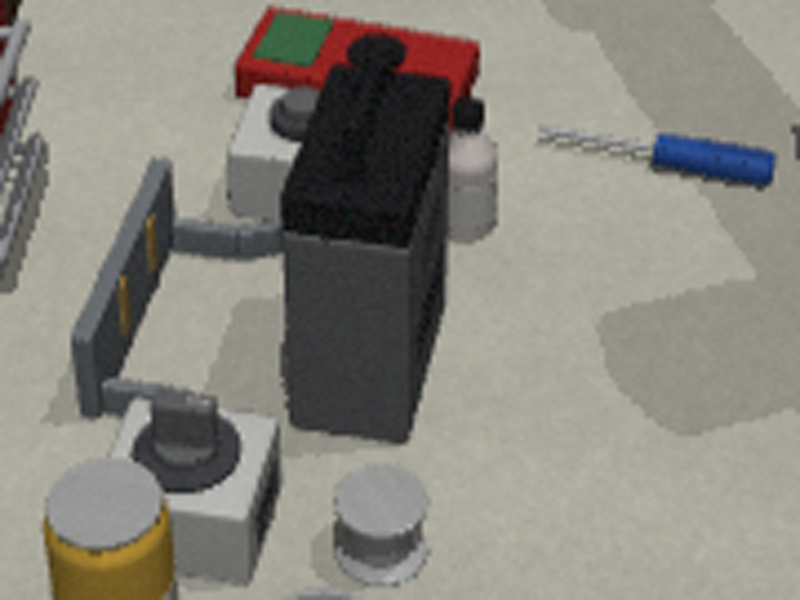

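The zoom shows the button on the right-hand charger, with its centre at zoomed (624,237). The selector is on the left. The flux bottle stands near the charger and the spool near the battery's left.

```bash
cat > h.py <<'E'
import numpy as np
from scipy.spatial.transform import Rotation as R
T=dict(f=346.965,c=(255.031,192.404),eye=np.array([0.31766254,0.01720307,1.09053531]),R=R.from_quat([0.08897111,-0.08165016,-0.65095913,0.7494462]))
S=dict(f=456.34,c=(258.497,191.68),eye=np.array([0.48836891,1.01022133,0.92016787]),R=R.from_quat([-0.00195801,0.43968824,0.89785779,-0.02284305]))
def ray(C,u,v,z):
    d=C["R"].apply([(u-C["c"][0])/C["f"],-(v-C["c"][1])/C["f"],-1])
    return C["eye"]+d*(z-C["eye"][2])/d[2]
tz=lambda u,v,z:ray(T,145+u/4-.375,125+v/4-.375,z)
sz=lambda u,v,z:ray(S,160+u*.225-.39,165+v*.225-.39,z)
E
python3 - <<'E'
from h import *
np.set_printoptions(precision=4,suppress=True)
def show(n,P):print(n,*[p[:2] for p in P])
def ang(a,b):d=b-a;return np.arctan2(d[1],d[0])
st=[tz(352,62,.07),tz(563,113,.07)];show("stop rear top",st);
n=ang(st[1],st[0])-np.pi/2;print("stop ang",n,np.linalg.norm(st[0]-st[1]))
ch=[tz(*p,.06) for p in[(590,178),(685,208),(662,312),(558,285)]];show("charger",ch);print(np.mean(ch,0))
se=[tz(*p,.06) for p in[(208,85),(300,103),(264,215),(176,183)]];show("sel",se);print(np.mean(se,0))
print("sel-charger ang",ang(np.mean(ch,0),np.mean(se,0))-np.pi/2,np.linalg.norm(np.mean(ch,0)-np.mean(se,0)))
print("button",tz(624,237,.078))
b=[tz(318,170,.19),tz(488,215,.19)];show("bat top far",b);print(ang(b[1],b[0])-np.pi/2)
b=[tz(306,320,0),tz(458,358,0)];show("bat bottom near top-cam",b);print(ang(b[1],b[0])-np.pi/2,np.mean(b,0))
b=[sz(292,425,0),sz(408,440,0)];show("bat bottom left side",b);print(ang(b[1],b[0])-np.pi)
b=[sz(318,65,.19),sz(448,80,.19),sz(410,240,.17)];show("bat top side",b)
print("side button",sz(303,110,.078))
b=[sz(160,160,.07),sz(75,335,.07)];show("stop side",b)
show("bottle top",[tz(571,370,.105)]);show("spool",[tz(198,285,.046)])
show("meter near", [tz(690,390,.034),tz(755,200,.034)])
E
```

```text
stop rear top [0.7259 0.139 ] [ 0.7072 -0.0304]
stop ang -0.11000978517108861 0.1704100376684408
charger [ 0.6607 -0.058 ] [ 0.6469 -0.1337] [ 0.5624 -0.1244] [ 0.5722 -0.0436]
[ 0.6106 -0.0899  0.06  ]
sel [0.6945 0.2498] [0.6899 0.1754] [0.5954 0.1879] [0.6113 0.2598]
[0.6478 0.2182 0.06  ]
sel-charger ang -0.1201967621753659 0.31035167843116135
button [ 0.6119 -0.0875  0.078 ]
bat top far [0.5969 0.1354] [0.5817 0.0167]
-0.12784611823926473
bat bottom near top-cam [0.53   0.1496] [0.5164 0.0247]
-0.10775352258808302 [0.5232 0.0872 0.    ]
bat bottom left side [0.6018 0.1388] [0.5294 0.1471]
-3.256839664993022
bat top side [0.5925 0.0204] [0.513  0.0305] [0.5291 0.1549]
side button [ 0.614  -0.0793  0.078 ]
stop side [ 0.7046 -0.0292] [0.7301 0.1393]
bottle top [ 0.5    -0.0577]
spool [0.5365 0.2311]
meter near [ 0.5106 -0.1555] [ 0.6697 -0.192 ]
```

```bash
python3 -m inch '[{"dp":[0,0,0],"angular":[0,0,0.0226]},{"dp":[0,0,0],"angular":[0,0,0.0226]},{"dp":[0,0,0],"angular":[0,0,0.0226]},{"dp":[0,0,0],"angular":[0,0,0.0226]},{"dp":[0.1,-1,0],"angular":[0,0,0]},{"dp":[0.1,-1,0],"angular":[0,0,0]},{"dp":[0.1,-1,0],"angular":[0,0,0]},{"dp":[0.1,-1,0],"angular":[0,0,0]}]'; python3 -m inch '[{"dp":[0.1,-1,0],"angular":[0,0,0]},{"dp":[0.1,-1,0],"angular":[0,0,0]},{"dp":[0.1,-1,0],"angular":[0,0,0]},{"dp":[0.1,-1,0],"angular":[0,0,0]},{"dp":[0.1,-1,0],"angular":[0,0,0]},{"dp":[0.1,-1,0],"angular":[0,0,0]},{"dp":[0.1,-1,0],"angular":[0,0,0]},{"dp":[0.1,-1,0],"angular":[0,0,0]}]'
```

```text
t: 1.1
eef_pos: [0.304, -0.3428, 0.2557]
tcp_rot: [0.998, -0.06, -0.0, -0.0]
ft_force: [0.1, -0.1, -0.5]
gripper_width: 0.0853
grasp_force: 0.0
t: 2.1
eef_pos: [0.3912, 0.0497, 0.256]
tcp_rot: [0.998, -0.06, 0.0, 0.0]
ft_force: [1.3, -0.3, -0.3]
gripper_width: 0.0853
grasp_force: 0.0
```

```bash
python3 -m inch '[{"dp":[0.4,-0.9,0],"angular":[0,0,0]},{"dp":[0,0,0],"angular":[0,0.025,0]},{"dp":[0,0,0],"angular":[0,0.025,0]},{"dp":[0,0,0],"angular":[0,0.025,0]},{"dp":[0,0,0],"angular":[0,0.025,0]},{"dp":[0,0,0],"angular":[0,0.025,0]},{"dp":[0,0,0],"angular":[0,0,0]},{"dp":[0,0,0],"angular":[0,0,0]}]'; python3 - <<'E'
from rig import manip
import cv2
s=manip.get_state();print(s["qpos"],s["eef_pos"])
a=manip.read_camera("side")["frame"][150:320,150:420];b=manip.read_camera("wrist")["frame"]
cv2.imwrite("pics/m1.png",cv2.vconcat([cv2.resize(a,(476,300)),cv2.resize(b,(476,300))]))
E
```

```text
t: 3.1
eef_pos: [0.4539, 0.1115, 0.2642]
tcp_rot: [0.928, -0.059, 0.367, 0.033]
ft_force: [-0.1, -0.3, 0.9]
gripper_width: 0.0853
grasp_force: 0.0
[ 0.42019416 -0.85575098  2.09088003 -0.40081474  1.26141506  2.11265253] [0.4538608  0.11152    0.26420987]
```

View pics/m1.png

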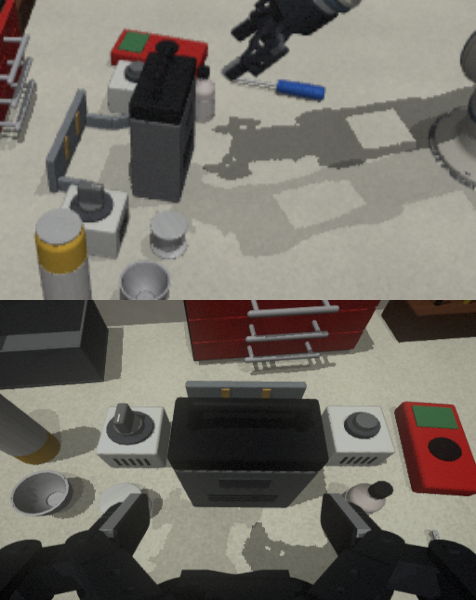

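```bash
python3 -m inch '[{"dp":[-0.38,0.1,0.41],"angular":[0,0,0]},{"dp":[-0.38,0.1,0.41],"angular":[0,0,0]},{"dp":[-0.38,0.1,0.41],"angular":[0,0,0]},{"dp":[-0.38,0.1,0.41],"angular":[0,0,0]},{"dp":[-0.38,0,0.41],"angular":[0,0,0]},{"dp":[-0.38,0,0.41],"angular":[0,0,0]},{"dp":[-0.38,0,0.41],"angular":[0,0,0]},{"dp":[-0.38,0,0.41],"angular":[0,0,0]}]'; cat >> h.py <<'E'
def rep(D=(0.667,0.060),yaw=-0.119):
    from rig import manip
    np.set_printoptions(precision=4,suppress=True)
    s=manip.get_state();M=R.from_quat(s["tcp_rot"]).as_matrix();p=s["eef_pos"]
    w=R.from_euler("z",-yaw).as_matrix()
    print("q",s["qpos"],"F",s["ft_force"]);print("tcp",p,"bay",w@(p-[*D,0]));print("tool in bay\n",w@M);return s,M,w
E
python3 -c "
from h import *
rep()"
```

```text
t: 4.2
eef_pos: [0.4666, 0.0942, 0.0422]
tcp_rot: [0.929, -0.062, 0.364, 0.037]
ft_force: [0.8, -0.6, 0.2]
gripper_width: 0.0853
grasp_force: 0.0
q [ 0.3528 -0.7855  2.4474 -0.4646  0.8565  2.2516] F [ 0.7576 -0.5624  0.188 ]
tcp [0.4666 0.0942 0.0422] bay [-0.203   0.0101  0.0422]
tool in bay
 [[ 0.7326 -0.0238  0.6802]
 [-0.0018 -0.9995 -0.033 ]
 [ 0.6806  0.023  -0.7323]]
```

```bash
python3 -m inch '[{"dp":[0,0,0],"angular":[0.0053,0,0]},{"dp":[0.058,0,0.122],"angular":[0,0,0]},{"dp":[0.058,0,0.122],"angular":[0,0,0]},{"dp":[0.058,0,0.122],"angular":[0,0,0]},{"dp":[0.058,0,0.122],"angular":[0,0,0]},{"dp":[0.0733,0,0.068],"angular":[0,0,0]},{"dp":[0.0733,0,0.068],"angular":[0,0,0]},{"dp":[0.0733,0,0.068],"angular":[0,0,0]}]'; python3 - <<'E'
from h import *
rep()
from rig import manip
import cv2
a=manip.read_camera("side")["frame"][165:300,180:360];b=manip.read_camera("top")["frame"][125:260,165:345]
cv2.imwrite("pics/m2.png",cv2.vconcat([cv2.resize(a,(400,300)),cv2.resize(b,(400,300))]))
E
```

```text
t: 5.2
eef_pos: [0.5059, 0.0902, 0.0317]
tcp_rot: [0.93, -0.055, 0.364, 0.022]
ft_force: [-16.1, -0.0, 10.2]
gripper_width: 0.0857
grasp_force: 8.3
q [ 0.2672 -0.6285  2.3791 -0.3967  0.7223  2.1653] F [-16.148   -0.0084  10.1567]
tcp [0.5059 0.0902 0.0317] bay [-0.1635  0.0108  0.0317]
tool in bay
 [[ 0.7341  0.0003  0.6791]
 [ 0.0001 -1.      0.0004]
 [ 0.6791 -0.0002 -0.7341]]
```

View pics/m2.png

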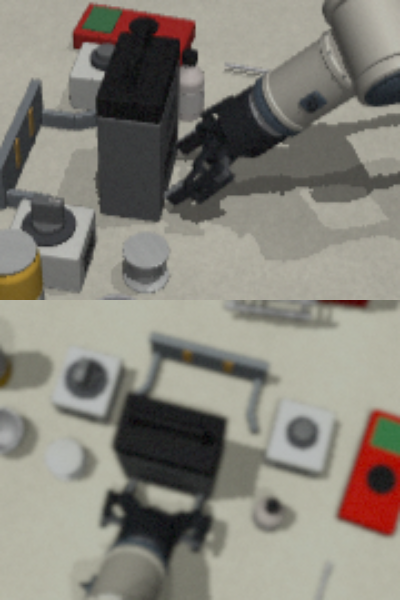

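The fingers touch the lower near face squarely, about 16 N. The box is upright, so I'll push slowly with a slight drift to the right.

```bash
python3 -m inch '[{"dp":[0.088,0.013,0.0815],"angular":[0,0,0]},{"dp":[0.088,0.013,0.0815],"angular":[0,0,0]},{"dp":[0.088,0.013,0.0815],"angular":[0,0,0]},{"dp":[0.088,0.013,0.0815],"angular":[0,0,0]},{"dp":[0.088,0.013,0.0815],"angular":[0,0,0]},{"dp":[0.088,0.013,0.0815],"angular":[0,0,0]},{"dp":[0.088,0.013,0.0815],"angular":[0,0,0]},{"dp":[0.088,0.013,0.0815],"angular":[0,0,0]}]'; python3 - <<'E'
from h import *
rep()
from rig import manip
import cv2
a=manip.read_camera("side")["frame"][165:300,160:340];b=manip.read_camera("top")["frame"][125:245,185:345]
cv2.imwrite("pics/m3.png",cv2.vconcat([cv2.resize(a,(400,300)),cv2.resize(b,(400,300))]))
E
```

```text
t: 6.3
eef_pos: [0.5524, 0.0803, 0.0315]
tcp_rot: [0.93, -0.055, 0.364, 0.021]
ft_force: [-19.0, 5.1, 9.1]
gripper_width: 0.0853
grasp_force: 9.8
q [ 0.2043 -0.4592  2.2717 -0.365   0.6419  2.1087] F [-19.0182   5.1042   9.107 ]
tcp [0.5524 0.0803 0.0315] bay [-0.1162  0.0065  0.0315]
tool in bay
 [[ 0.7348  0.0016  0.6783]
 [ 0.0004 -1.      0.0019]
 [ 0.6783 -0.0011 -0.7348]]
```

View pics/m3.png

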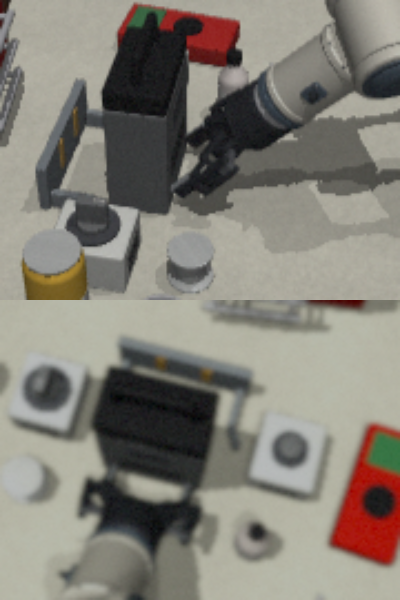

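The box is upright, square and sliding into the flare, so I'll continue.

```bash
python3 -m inch '[{"dp":[0.088,0.013,0.0815],"angular":[0,0,0]},{"dp":[0.088,0.013,0.0815],"angular":[0,0,0]},{"dp":[0.088,0.013,0.0815],"angular":[0,0,0]},{"dp":[0.088,0.013,0.0815],"angular":[0,0,0]},{"dp":[0.088,0.013,0.0815],"angular":[0,0,0]},{"dp":[0.088,0.01,0.0815],"angular":[0,0,0]},{"dp":[0.088,0,0.0815],"angular":[0,0,0]},{"dp":[0.088,0,0.0815],"angular":[0,0,0]}]'; python3 - <<'E'
from h import *
rep()
from rig import manip
import cv2
a=manip.read_camera("side")["frame"][165:300,160:340];b=manip.read_camera("top")["frame"][125:245,185:345]
cv2.imwrite("pics/m4.png",cv2.vconcat([cv2.resize(a,(400,300)),cv2.resize(b,(400,300))]))
E
```

```text
t: 7.4
eef_pos: [0.5994, 0.0706, 0.0314]
tcp_rot: [0.93, -0.055, 0.363, 0.021]
ft_force: [-20.1, 1.6, 10.6]
gripper_width: 0.0855
grasp_force: 10.3
q [ 0.1571 -0.3059  2.1598 -0.3376  0.588   2.0598] F [-20.1022   1.6436  10.6377]
tcp [0.5994 0.0706 0.0314] bay [-0.0684  0.0025  0.0314]
tool in bay
 [[ 0.735   0.0011  0.6781]
 [ 0.0004 -1.      0.0012]
 [ 0.6781 -0.0006 -0.735 ]]
```

View pics/m4.png

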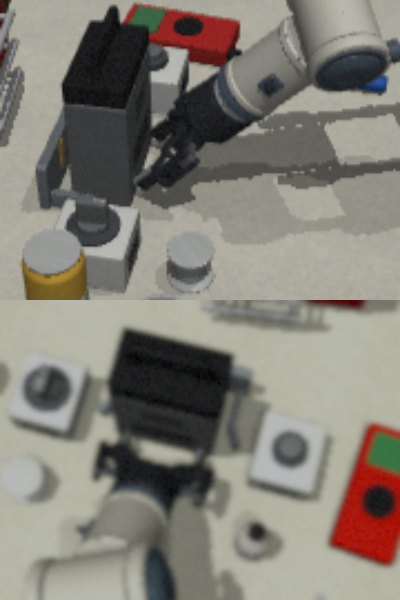

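Still upright, nearly home. I'll take smaller steps and watch the force.

```bash
python3 -m inch '[{"dp":[0.022,0,0.0204],"angular":[0,0,0]},{"dp":[0.022,0,0.0204],"angular":[0,0,0]},{"dp":[0.022,0,0.0204],"angular":[0,0,0]},{"dp":[0.022,0,0.0204],"angular":[0,0,0]},{"dp":[0.022,0,0.0204],"angular":[0,0,0]},{"dp":[0.022,0,0.0204],"angular":[0,0,0]},{"dp":[0,0,0],"angular":[0,0,0]},{"dp":[0,0,0],"angular":[0,0,0]}]';  python3 -c "
from h import *
rep()"
```

```text
t: 8.5
eef_pos: [0.6083, 0.0695, 0.0315]
tcp_rot: [0.93, -0.055, 0.364, 0.021]
ft_force: [-17.7, 2.5, 8.2]
gripper_width: 0.0854
grasp_force: 8.5
q [ 0.151  -0.2784  2.1382 -0.3342  0.5802  2.0537] F [-17.7197   2.479    8.1644]
tcp [0.6083 0.0695 0.0315] bay [-0.0594  0.0025  0.0315]
tool in bay
 [[ 0.7347  0.001   0.6783]
 [ 0.0003 -1.      0.0011]
 [ 0.6783 -0.0006 -0.7347]]
```

```bash
python3 -m inch '[{"dp":[0.0147,0,0.0136],"angular":[0,0,0]},{"dp":[0.0147,0,0.0136],"angular":[0,0,0]},{"dp":[0.0147,0,0.0136],"angular":[0,0,0]},{"dp":[0.0147,0,0.0136],"angular":[0,0,0]},{"dp":[0,0,0],"angular":[0,0,0]},{"dp":[0,0,0],"angular":[0,0,0]},{"dp":[0,0,0],"angular":[0,0,0]},{"dp":[0,0,0],"angular":[0,0,0]}]';  python3 -c "
from h import *
rep()"
```

```text
t: 9.5
eef_pos: [0.6122, 0.069, 0.0315]
tcp_rot: [0.93, -0.055, 0.364, 0.021]
ft_force: [-17.4, 2.7, 9.0]
gripper_width: 0.0852
grasp_force: 9.1
q [ 0.1484 -0.2663  2.1284 -0.3325  0.5774  2.0507] F [-17.3717   2.7042   8.9685]
tcp [0.6122 0.069  0.0315] bay [-0.0555  0.0025  0.0315]
tool in bay
 [[ 0.7348  0.001   0.6783]
 [ 0.0004 -1.      0.0011]
 [ 0.6783 -0.0006 -0.7348]]
```

Still sliding at about 17 N, so I'll continue in 1 mm rows.

```bash
python3 -m inch '[{"dp":[0.0147,0,0.0136],"angular":[0,0,0]},{"dp":[0.0147,0,0.0136],"angular":[0,0,0]},{"dp":[0.0147,0,0.0136],"angular":[0,0,0]},{"dp":[0,0,0],"angular":[0,0,0]},{"dp":[0,0,0],"angular":[0,0,0]},{"dp":[0,0,0],"angular":[0,0,0]},{"dp":[0,0,0],"angular":[0,0,0]},{"dp":[0,0,0],"angular":[0,0,0]}]';  python3 -c "
from h import *
rep()"
```

```text
t: 10.5
eef_pos: [0.6152, 0.0687, 0.0315]
tcp_rot: [0.93, -0.055, 0.364, 0.021]
ft_force: [-17.2, 1.9, 8.5]
gripper_width: 0.0854
grasp_force: 9.1
q [ 0.1465 -0.2573  2.121  -0.3313  0.5752  2.0486] F [-17.2108   1.925    8.4685]
tcp [0.6152 0.0687 0.0315] bay [-0.0525  0.0024  0.0315]
tool in bay
 [[ 0.7348  0.001   0.6783]
 [ 0.0004 -1.      0.001 ]
 [ 0.6783 -0.0005 -0.7348]]
```

```bash
python3 -m inch '[{"dp":[0.0147,0,0.0136],"angular":[0,0,0]},{"dp":[0.0147,0,0.0136],"angular":[0,0,0]},{"dp":[0.0147,0,0.0136],"angular":[0,0,0]},{"dp":[0,0,0],"angular":[0,0,0]},{"dp":[0,0,0],"angular":[0,0,0]},{"dp":[0,0,0],"angular":[0,0,0]},{"dp":[0,0,0],"angular":[0,0,0]},{"dp":[0,0,0],"angular":[0,0,0]}]';  python3 - <<'E'
from h import *
rep()
from rig import manip
import cv2
a=manip.read_camera("side")["frame"][170:260,165:285];b=manip.read_camera("top")["frame"][125:215,210:330]
cv2.imwrite("pics/m5.png",cv2.vconcat([cv2.resize(a,(400,300)),cv2.resize(b,(400,300))]))
E
```

```text
t: 11.5
eef_pos: [0.6182, 0.0683, 0.0315]
tcp_rot: [0.93, -0.055, 0.363, 0.021]
ft_force: [-17.4, 2.4, 9.5]
gripper_width: 0.0856
grasp_force: 9.1
q [ 0.1446 -0.2482  2.1137 -0.33    0.573   2.0464] F [-17.3987   2.4134   9.4999]
tcp [0.6182 0.0683 0.0315] bay [-0.0495  0.0025  0.0315]
tool in bay
 [[ 0.7348  0.001   0.6782]
 [ 0.0004 -1.      0.0011]
 [ 0.6782 -0.0005 -0.7348]]
```

View pics/m5.png

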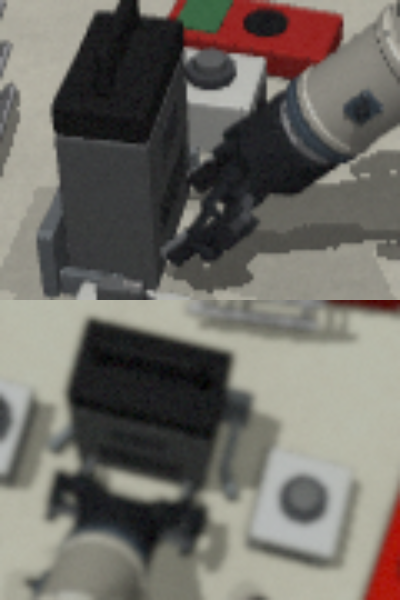

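The box is upright and very close to the back plate. The force hasn't risen yet, so I'll continue.

```bash
python3 -m inch '[{"dp":[0.0147,0,0.0136],"angular":[0,0,0]},{"dp":[0.0147,0,0.0136],"angular":[0,0,0]},{"dp":[0.0147,0,0.0136],"angular":[0,0,0]},{"dp":[0,0,0],"angular":[0,0,0]},{"dp":[0,0,0],"angular":[0,0,0]},{"dp":[0,0,0],"angular":[0,0,0]},{"dp":[0,0,0],"angular":[0,0,0]},{"dp":[0,0,0],"angular":[0,0,0]}]';  python3 -c "
from h import *
rep()"
```

```text
t: 12.6
eef_pos: [0.6197, 0.0683, 0.0313]
tcp_rot: [0.93, -0.055, 0.362, 0.021]
ft_force: [-45.6, 4.3, 25.4]
gripper_width: 0.0853
grasp_force: 22.9
q [ 0.144  -0.2419  2.1075 -0.3277  0.5756  2.0446] F [-45.5839   4.2945  25.4023]
tcp [0.6197 0.0683 0.0313] bay [-0.0479  0.0027  0.0313]
tool in bay
 [[ 0.7369  0.0002  0.676 ]
 [-0.0002 -1.      0.0005]
 [ 0.676  -0.0005 -0.7369]]
```

Force rose to about 45 N with no further travel, so the box is home. I'll back off straight and lift.

```bash
python3 -m inch '[{"dp":[-0.1,0,-0.095],"angular":[0,0,0]},{"dp":[-0.4,0,-0.37],"angular":[0,0,0]},{"dp":[-0.4,0,-0.37],"angular":[0,0,0]},{"dp":[0.6,0,-0.65],"angular":[0,0,0]},{"dp":[0.6,0,-0.65],"angular":[0,0,0]},{"dp":[0.6,0,-0.65],"angular":[0,0,0]},{"dp":[0.6,0,-0.65],"angular":[0,0,0]},{"dp":[0.6,0,-0.65],"angular":[0,0,0]}]' -1; python3 -m inch '[{"dp":[0,0.8,0],"angular":[0,0,0]},{"dp":[0,0.8,0],"angular":[0,0,0]},{"dp":[0,0.8,0],"angular":[0,0,0]},{"dp":[0,0.8,0],"angular":[0,0,0]},{"dp":[0,0,0],"angular":[0,-0.0235,0]},{"dp":[0,0,0],"angular":[0,-0.0235,0]},{"dp":[0,0,0],"angular":[0,-0.0235,0]},{"dp":[0,0,0],"angular":[0,-0.0235,0]}]';  python3 -c "
from h import *
rep()"
```

```text
t: 13.6
eef_pos: [0.5606, 0.0747, 0.255]
tcp_rot: [0.929, -0.055, 0.365, 0.021]
ft_force: [0.7, 0.1, 1.1]
gripper_width: -0.0
grasp_force: 0.0
t: 14.6
eef_pos: [0.5422, -0.0845, 0.254]
tcp_rot: [0.995, -0.059, 0.077, 0.004]
ft_force: [-0.2, 0.0, 0.5]
gripper_width: -0.0001
grasp_force: 0.0
q [-0.2263 -0.1787  1.5034  0.0168  1.6633  1.4657] F [-0.1968  0.0426  0.475 ]
tcp [ 0.5422 -0.0845  0.254 ] bay [-0.1067 -0.1583  0.254 ]
tool in bay
 [[ 0.9881  0.0007  0.1539]
 [ 0.0006 -1.      0.0003]
 [ 0.1539 -0.0002 -0.9881]]
```

```bash
python3 -m inch '[{"dp":[0,0,0],"angular":[0,-0.0246,0]},{"dp":[0.7,-0.1,0],"angular":[0,0,0]},{"dp":[0.68,0,0],"angular":[0,0,0]},{"dp":[0,0,0.5],"angular":[0,0,0]},{"dp":[0,0,0.5],"angular":[0,0,0]},{"dp":[0,0,0],"angular":[0,0,0]},{"dp":[0,0,0],"angular":[0,0,0]},{"dp":[0,0,0],"angular":[0,0,0]}]'; python3 - <<'E'
from h import *
s,M,w=rep()
from rig import manip
import cv2
c=manip.read_camera("wrist");print({k:v for k,v in c.items() if k!="frame"})
b=manip.read_camera("top")["frame"][120:240,180:340];a=manip.read_camera("side")["frame"][150:285,160:340]
cv2.imwrite("pics/w.png",c["frame"])
cv2.imwrite("pics/m6.png",cv2.hconcat([cv2.resize(c["frame"],(400,300)),cv2.vconcat([cv2.resize(b,(400,300)),cv2.resize(a,(400,300))])[:,:]]) if 0 else cv2.vconcat([c["frame"][:,:][:384],]) if 0 else cv2.vconcat([cv2.hconcat([cv2.resize(b,(400,300)),cv2.resize(a,(400,300))]),cv2.resize(c["frame"],(800,600))[0:300] if 0 else cv2.hconcat([cv2.resize(c["frame"],(400,300)),np.zeros((300,400,3),np.uint8)])]))
E
```

```text
t: 15.6
eef_pos: [0.6115, -0.0875, 0.2052]
tcp_rot: [0.998, -0.059, 0.003, 0.0]
ft_force: [0.5, 1.1, 0.5]
gripper_width: -0.0002
grasp_force: 0.0
q [-0.1975  0.1297  1.2795  0.0008  1.7268  1.4914] F [0.5117 1.1411 0.5328]
tcp [ 0.6115 -0.0875  0.2052] bay [-0.0376 -0.153   0.2052]
tool in bay
 [[ 1.      0.001   0.0057]
 [ 0.001  -1.      0.0003]
 [ 0.0057 -0.0003 -1.    ]]
{'fx': 316.93271561836985, 'fy': 316.93271561836985, 'cx': 252.47405715549942, 'cy': 191.95443695623396, 'T_tool_cam': array([[ 0.0015,  0.9559,  0.2937,  0.0756],
       [ 1.    , -0.0011, -0.0014, -0.0011],
       [-0.001 ,  0.2937, -0.9559, -0.1176],
       [ 0.    ,  0.    ,  0.    ,  1.    ]])}
```

View pics/m6.png

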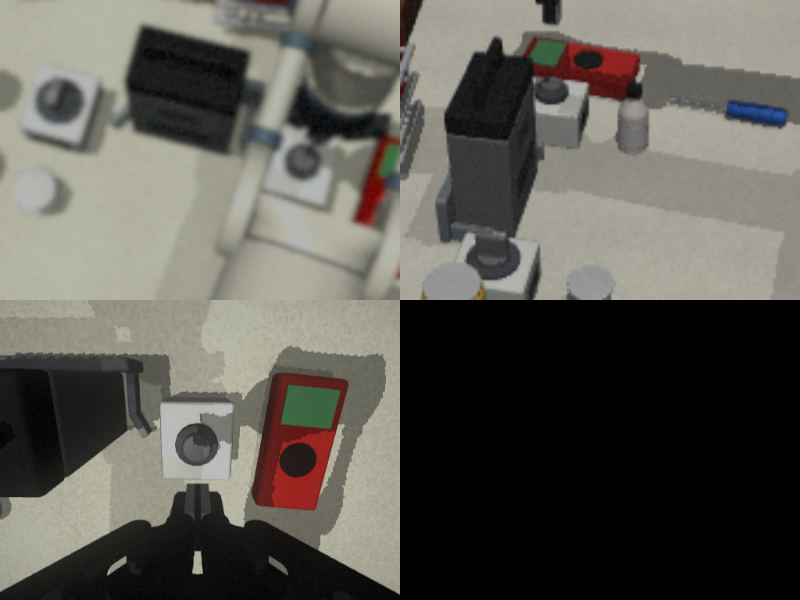

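The wrist view shows the button at (252,186) in full-size pixels. The battery stands upright against the back stop, square to it. I'll cast the ray to get the button position and check the box corners.

```bash
python3 - <<'E'
import cv2
from h import *
s,M,w=rep()
c=cv2.imread("pics/w.png");g=cv2.cvtColor(cv2.medianBlur(c,3),cv2.COLOR_BGR2GRAY)
ci=cv2.HoughCircles(g[130:240,200:305],cv2.HOUGH_GRADIENT,1,5,param1=80,param2=12,minRadius=12,maxRadius=32);print(ci[0][:4]+[200,130,0] if ci is not None else None)
Tc=np.array([[.0015,.9559,.2937,.0756],[1,-.0011,-.0014,-.0011],[-.001,.2937,-.9559,-.1176]])
def wr(u,v,z):
    d=M@Tc[:,:3]@[(u-252.474)/316.93,-(v-191.954)/316.93,-1];e=s["eef_pos"]+M@Tc[:,3]
    return e+d*(z-e[2])/d[2]
def err(p):print(p,"in tool",M.T@(p-s["eef_pos"]))
err(wr(252,186,.078))
if ci is not None:
    for k in ci[0][:3]: err(wr(k[0]+200,k[1]+130,.072 if k[2]>22 else .078))
E
```

```text
q [-0.1975  0.13    1.2805  0.0008  1.7266  1.4914] F [-0.0968 -0.4317 -0.0917]
tcp [ 0.6113 -0.0874  0.2044] bay [-0.0378 -0.1529  0.2044]
tool in bay
 [[ 1.      0.0011  0.0046]
 [ 0.0011 -1.      0.0004]
 [ 0.0046 -0.0004 -1.    ]]
[[252.5 183.5  28. ]
 [247.5 184.5  23. ]
 [251.5 188.5  17.9]
 [255.5 179.5  21.3]]
[ 0.6175 -0.0869  0.078 ] in tool [ 0.0056 -0.0011  0.1265]
[ 0.6179 -0.0874  0.072 ] in tool [ 0.006  -0.0007  0.1325]
[ 0.6176 -0.0832  0.072 ] in tool [ 0.0051 -0.0048  0.1325]
[ 0.6155 -0.0863  0.078 ] in tool [ 0.0035 -0.0015  0.1265]
```

```bash
python3 -m inch '[{"dp":[0.08,-0.02,0],"angular":[0,0,0]},{"dp":[0,0,0.48],"angular":[0,0,0]},{"dp":[0,0,0.48],"angular":[0,0,0]},{"dp":[0,0,0.48],"angular":[0,0,0]},{"dp":[0,0,0.48],"angular":[0,0,0]},{"dp":[0,0,0],"angular":[0,0,0]},{"dp":[0,0,0],"angular":[0,0,0]},{"dp":[0,0,0],"angular":[0,0,0]}]';python3 -m inch '[{"dp":[0,0,0.02],"angular":[0,0,0]},{"dp":[0,0,0.02],"angular":[0,0,0]},{"dp":[0,0,0.02],"angular":[0,0,0]},{"dp":[0,0,0.02],"angular":[0,0,0]},{"dp":[0,0,0.02],"angular":[0,0,0]},{"dp":[0,0,0.02],"angular":[0,0,0]},{"dp":[0,0,0],"angular":[0,0,0]},{"dp":[0,0,0],"angular":[0,0,0]}]'
```

```text
t: 16.75
eef_pos: [0.616, -0.0869, 0.1088]
tcp_rot: [0.998, -0.059, 0.002, -0.0]
ft_force: [0.6, -0.2, -0.2]
gripper_width: -0.0003
grasp_force: 0.0
t: 17.75
eef_pos: [0.6157, -0.0868, 0.1016]
tcp_rot: [0.998, -0.059, 0.002, -0.0]
ft_force: [2.1, -0.0, 3.4]
gripper_width: -0.0003
grasp_force: 2.2
```

```bash
python3 -m inch '[{"dp":[0,0,0.02],"angular":[0,0,0]},{"dp":[0,0,0.02],"angular":[0,0,0]},{"dp":[0,0,0.02],"angular":[0,0,0]},{"dp":[0,0,0.02],"angular":[0,0,0]},{"dp":[0,0,0.01],"angular":[0,0,0]},{"dp":[0,0,0],"angular":[0,0,0]},{"dp":[0,0,0],"angular":[0,0,0]},{"dp":[0,0,0],"angular":[0,0,0]}]'
```

```text
t: 18.75
eef_pos: [0.6158, -0.0869, 0.1008]
tcp_rot: [0.998, -0.059, 0.003, 0.0]
ft_force: [-3.9, 2.1, 18.6]
gripper_width: -0.0004
grasp_force: 9.6
```

18.6 N is well past the 5 N stop. I'll release in steps to confirm the 6 mm spring travel.

```bash
python3 -m inch '[{"dp":[0,0,-0.02],"angular":[0,0,0]},{"dp":[0,0,-0.02],"angular":[0,0,0]},{"dp":[0,0,-0.02],"angular":[0,0,0]},{"dp":[0,0,-0.02],"angular":[0,0,0]},{"dp":[0,0,0],"angular":[0,0,0]},{"dp":[0,0,0],"angular":[0,0,0]},{"dp":[0,0,0],"angular":[0,0,0]},{"dp":[0,0,0],"angular":[0,0,0]}]'|sed -n '2p;4p';python3 -m inch '[{"dp":[0,0,-0.02],"angular":[0,0,0]},{"dp":[0,0,-0.02],"angular":[0,0,0]},{"dp":[0,0,0],"angular":[0,0,0]},{"dp":[0,0,0],"angular":[0,0,0]},{"dp":[0,0,0],"angular":[0,0,0]},{"dp":[0,0,0],"angular":[0,0,0]},{"dp":[0,0,0],"angular":[0,0,0]},{"dp":[0,0,0],"angular":[0,0,0]}]'|sed -n '2p;4p';python3 -m inch '[{"dp":[0,0,-0.02],"angular":[0,0,0]},{"dp":[0,0,-0.02],"angular":[0,0,0]},{"dp":[0,0,0],"angular":[0,0,0]},{"dp":[0,0,0],"angular":[0,0,0]},{"dp":[0,0,0],"angular":[0,0,0]},{"dp":[0,0,0],"angular":[0,0,0]},{"dp":[0,0,0],"angular":[0,0,0]},{"dp":[0,0,0],"angular":[0,0,0]}]'|sed -n '2p;4p'
```

```text
eef_pos: [0.6157, -0.0868, 0.1011]
ft_force: [2.5, -0.5, 5.6]
eef_pos: [0.6153, -0.0868, 0.1027]
ft_force: [2.5, -1.0, 3.4]
eef_pos: [0.6152, -0.0867, 0.1047]
ft_force: [-0.2, -0.2, 2.8]
```

The spring travel matches: about 5.6 N bottomed, falling linearly over roughly 6 mm. Next I'll lift clear and check the battery numerically.

```bash
python3 -m inch '[{"dp":[0,0,-0.2],"angular":[0,0,0]},{"dp":[0,0,-0.8],"angular":[0,0,0]},{"dp":[0,0,-0.8],"angular":[0,0,0]},{"dp":[0,0,-0.8],"angular":[0,0,0]},{"dp":[-0.3,0.8,0],"angular":[0,0,0]},{"dp":[-0.5,0.8,0],"angular":[0,0,0]},{"dp":[-0.5,0.8,0],"angular":[0,0,0]},{"dp":[-0.5,0.8,0],"angular":[0,0,0]}]'
python3 - <<'E'
import cv2
from h import *
from rig import manip
np.set_printoptions(precision=4,suppress=True)
D=np.array([.667,.060,0]);w=R.from_euler("z",.119).as_matrix()
f=manip.read_camera("top")["frame"];g=cv2.cvtColor(f,cv2.COLOR_BGR2GRAY)
sub=g[120:215,215:290]
for thr in(28,35,45):
    m=cv2.morphologyEx((sub<thr).astype(np.uint8),cv2.MORPH_OPEN,np.ones((3,3)))
    n,l,st,ce=cv2.connectedComponentsWithStats(m);k=1+st[1:,4].argmax()
    c=max(cv2.findContours((l==k).astype(np.uint8),0,2)[0],key=cv2.contourArea)
    q=cv2.approxPolyDP(cv2.convexHull(c),3,True)[:,0]+[215,120]
    print(thr,st[k]);
    for p in q: print(p,"z.19:",w@(ray(T,*p,.19)-D),"z0:",w@(ray(T,*p,0)-D))
E
```

```text
t: 22.75
eef_pos: [0.5055, -0.2359, 0.2344]
tcp_rot: [0.998, -0.059, 0.001, -0.0]
ft_force: [0.5, 0.3, -0.0]
gripper_width: -0.0003
grasp_force: 0.0
28 [ 21  19  39  13 225]
[236 141] z.19: [0.003  0.0558 0.19  ] z0: [0.0758 0.0852 0.    ]
[273 144] z.19: [ 0.0209 -0.0456  0.19  ] z0: [ 0.0975 -0.0375  0.    ]
[274 151] z.19: [ 0.0017 -0.0533  0.19  ] z0: [ 0.0742 -0.0468  0.    ]
35 [  17   13   46   33 1041]
[237 135] z.19: [0.021  0.0579 0.19  ] z0: [0.0975 0.0878 0.    ]
[243 133] z.19: [0.0311 0.0433 0.19  ] z0: [0.1097 0.0702 0.    ]
[277 142] z.19: [ 0.0296 -0.0549  0.19  ] z0: [ 0.1079 -0.0487  0.    ]
[273 165] z.19: [-0.0383 -0.0605  0.19  ] z0: [ 0.0257 -0.0555  0.    ]
[233 156] z.19: [-0.0415  0.0519  0.19  ] z0: [0.0219 0.0806 0.    ]
45 [  16   12   47   35 1166]
[237 132] z.19: [0.0296 0.0603 0.19  ] z0: [0.108  0.0907 0.    ]
[277 141] z.19: [ 0.0324 -0.0542  0.19  ] z0: [ 0.1114 -0.0479  0.    ]
[273 166] z.19: [-0.0411 -0.0612  0.19  ] z0: [ 0.0223 -0.0564  0.    ]
[233 157] z.19: [-0.0443  0.0511  0.19  ] z0: [0.0185 0.0796 0.    ]
```

Corner estimates are only good to a pixel, so I'll fit sub-pixel edges for the box yaw and for the bay yaw (from the charger in the wrist frame).

```bash
cat > fit.py <<'E'
import cv2
from h import *
from rig import manip
np.set_printoptions(precision=4,suppress=True)
D=np.array([.667,.060,0]);w=R.from_euler("z",.119).as_matrix()
def cross(v,thr):
    i=np.where((v[:-1]-thr)*(v[1:]-thr)<=0)[0]
    return [k+(thr-v[k])/(v[k+1]-v[k]+1e-9) for k in i]
def line(P,name,along):
    P=np.array(P);i=0 if along=="x" else 1
    for _ in range(3):
        c=np.polyfit(P[:,i],P[:,1-i],1);r=P[:,1-i]-np.polyval(c,P[:,i]);P=P[abs(r)<=max(2*r.std(),1e-4)]
    print(name,"slope",c[0] if i==0 else -c[0],"at0",c[1],"n",len(P),"rms",r.std())
def box(f,n,rows,cols):
    g=cv2.cvtColor(f,cv2.COLOR_BGR2GRAY).astype(float)
    L=[];Rr=[]
    for r in range(*rows):
        x=cross(g[r,cols[0]:cols[1]],70)
        if len(x)>1:
            L.append((w@(ray(T,cols[0]+x[0],r,.19)-D))[:2]);Rr.append((w@(ray(T,cols[0]+x[-1],r,.19)-D))[:2])
    print(n);line(L,"left","x");line(Rr,"right","x")
    F=[]
    for c in range(cols[0]+14,cols[1]-16):
        y=cross(g[rows[0]-14:rows[1],c],70)
        if y:F.append((w@(ray(T,c,rows[0]-14+y[0],.19)-D))[:2])
    line(F,"far","y")
f=manip.read_camera("top")["frame"];cv2.imwrite("pics/topend.png",f)
box(f,"now",(140,153),(226,285))
box(cv2.imread("pics/top0.png"),"start",(178,190),(208,275))
E
python3 fit.py; python3 - <<'E'
import cv2,numpy as np
f=cv2.imread("pics/topend.png");g=cv2.cvtColor(f,cv2.COLOR_BGR2GRAY)
print(g[146,226:286]);print(g[124:175,255])
E
```

```text
now
left slope 0.01865440616428083 at0 0.06302834090767731 n 13 rms 0.00022035488392205968
right slope 0.12064021937114935 at0 -0.062278575574377604 n 10 rms 0.00047402064247976835
far slope -0.001395465020850528 at0 0.034651885770802325 n 29 rms 0.00019483815103734566
start
left slope 0.06578219666170655 at0 0.07999926165443591 n 12 rms 0.0004797999378368789
right slope 0.20463928786229874 at0 -0.03470770498806347 n 11 rms 0.0003580945179828744
far slope -0.03390683351841334 at0 -0.07942456828274598 n 29 rms 0.00046451548672857127
[182 183 181 174 153 108  58  37  31  28  30  34  17  31  30  33  28  31
  31  31  32  32  30  30  29  28  18  16  10  18  17  16  13  10   3  10
  13  18  12  18  23  22  21  24  23  22  19  25  26  26  30  38  78 129
 163 177 181 181 181 182]
[180 182 180 181 181 183 182 179 176 159 114  59  29  25  30  23  30  34
  33  22  13  17  18  20  24  24  30  26  31  32  28  31  31  32  26  22
  17  28  39  48  50  46  35  36  36  43  43  41  34  32  32]
```

The far edge is within 0.002 rad of the bay axis, and the box is centred and home within measuring error. I'll hand it in.

```bash
python3 -c "
from rig import manip
print(manip.job_done())"
```

```text
the job is handed in; nothing more can be done
None
```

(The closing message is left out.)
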